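Fetch the garlic from behind the mill and the spice jar

ROBOT

A 6-joint arm with a two-finger parallel gripper is mounted at the origin on a cart in front of the work surface, level with it; the furniture and walls round the work are solid. World frame = base frame: x ahead of the robot, y to its left, z up, the work surface at z = 0. Lengths are in m, angles in rad, forces in N, time in s.
With the tool pointing down it reaches from about 0.425 to 0.95 m from the base axis. Payload 3.5 kg.
Tool frame: the origin (TCP) lies at the very end of the fingers, on their centre line; the grasp point (between the pads) lies 19 mm behind it; z points along the fingers, y is the line along which they close (so a half turn about z gives the same grasp; the last joint's range is limited). The gripper opens to 85 mm and grips with 20 to 120 N. Pads are 22 mm wide; open, the fingers measure 114 mm over their backs; the gripper's body (76 mm by 85 mm) begins 54 mm behind the grasp point. The pads swing forward as they close: fully open they stand 13 mm farther back than shut.
Start: joints at [-1.417, 0.286, 1.577, -0, 1.279, -0.15], TCP at [0.202, -0.644, 0.231] pointing down, gripper open.
Joint ranges: [-2.77, 2.77], [-0.9, 2.22], [0.21, 2.48], [-1.53, 4.67], [0.24, 2.81], [-2.84, 2.84]. Speed limits (rad/s): [2.79, 2.79, 3.14, 3.14, 3.14, 3.14].

INTERFACE

Orientations are given as a unit quaternion [x, y, z, w].
In Python, from plant import ctrl gives the robot as it stands.
- The arm moves only by the tool shift_gripper, called after "Emit:" as name(argument=value, ...), one argument or row to a line, values as JSON. Schema: {"type":"object","properties":{"increments":{"type":"array","items":{"type":"object","properties":{"xyz":{"type":"array","items":{"type":"number"},"minItems":3,"maxItems":3},"rot":{"type":"array","items":{"type":"number"},"minItems":3,"maxItems":3},"jaw":{"type":"number"}},"additionalProperties":false,"required":["jaw"]},"minItems":1,"maxItems":10},"squeeze":{"type":"number"},"only":{"type":"string"},"quiet":{"type":"boolean"},"lines":{"type":"string"}},"required":["increments"],"additionalProperties":false}. increments is a list of rows, 1 to 10 of them, each an object with the fields xyz (a list: dx, dy, dz in a scale on which 1.0 is 0.75 m), rot (a list: a rotation vector rx, ry, rz in parts of the range, where 1.0 means 2 pi rad), jaw (the opening from 0.0 (shut) to 1.0 (fully open)); a field left out counts as zero (the opening has to be given); each row is the pose to reach, as a shift and turn from the pose commanded when the call began, along the tool's axes at that moment; what a row does not reach only later rows make up. A row lasts 1/8 s, in which the tool goes at most 0.0625 m and 0.188 rad, less where a joint would pass 70% of its speed; a pose out of reach is approached as far as the arm can. The fingers move at their own pace and stop on an object; squeeze is the grip in N (left out, the last holds). Time passes only in rows, so rows that do not move let the fingers close. The tool returns the time, the measured TCP pose, the force, the opening and the grip force at its end. only (a regular expression) keeps the lines of the reply that match it, lines (a string "A,B") keeps lines A to B, and quiet returns only ok. Input that does not fit is refused with a message, and nothing moves.
- ctrl.get_state(): the state, without advancing time (a new reading comes with each control period).
- ctrl.read_camera(name): name is "side" or "top"; returns a dict with "pixels" (480x640x3 uint8, red, green, blue), "camera_matrix" (3x3 intrinsics, pixels), "xyz" and "orientation" of the camera in the world. Camera axes: x right, y down, z forward; pixel columns grow to the right and rows downward; lengths in m; the calibration is good to about 2 mm. A picture is of the moment at which its call begins. There is no depth.
- ctrl.sign_off(): hands the job in; it is judged then, once.
The state is a dict: "time": time; "qpos": joint angles; "dq": joint speeds; "joint_efforts": joint torques, N m; "eef_pos": TCP position; "tcp_rot": TCP orientation; "contact_force": force on the tool from outside, world axes, zero at the start; "wrist_torque": the same for the moment, N m; "opening": opening from 0.0 (shut) to 1.0 (fully open); "finger_force": force on a finger pad.
Only numpy, scipy, OpenCV 4.12 (cv2) and the standard library are available. Lean on these libraries where they do the work, as an engineer would, in place of code of your own. Each camera call takes 0.05 s, during which the arm holds its last target. There are 200 camera calls.

TASK

The garlic at the back of the wooden condiment tray is boxed in by the pepper mill and the green-lidded spice jar: first stand both of them on the dark slate tray, leaving the garlic where it is, then take the garlic and set it upright in the middle of the white plate, and only then put the mill and the jar back, each upright and centred on the very dark round spot it came from. Set things down rather than drop them, knock nothing over, and leave the mug and the salt shaker behind the tray where they are.

Things in the scene. Friction and masses are not known exactly. Their poses are not given: they have to be found in the camera images.
- pepper_mill: Turned wooden pepper mill, round, 170 mm tall, 180 g; 58 mm across near its foot, tapering to 49 mm at 115 mm; round head 50 mm across at 125 to 145 mm, small knob on top. Grasp 105 to 145 mm above the foot. Origin: centre of its underside; z up its axis. Starts on one of the two front dark round spots of the condiment tray.
- spice_jar: Round glass spice jar with a green lid, 46 mm across, 106 mm tall, 110 g, straight sides from 5 to 75 mm, the lid (45 mm) above 85 mm. Origin: centre of its underside; z up. At the start it stands on the other front dark round spot.
- garlic: Pale garlic bulb, round, 60 mm across at its widest (22 mm above its underside), 59 mm tall with a pointed top, flat foot about 40 mm across, 41 g. Origin: centre of its underside; z up through the point. At the start it stands on the back dark round spot, behind and between the mill and the jar (about 8 mm clear of the mill).
- rack: Wooden condiment tray, fixed, 152 x 196 mm (its x by y), floor 10 mm above the worktop, rim 8 mm wide up to 19 mm. Three flush dark round spots, 68 mm across, centred at (-26, +44) mm front left, (-26, -44) mm front right and (+26, 0) mm back. Origin: centre of its underside; its x axis points to the back spot, z up.
- slate: Dark slate-coloured oblong tray, fixed, 105 x 285 mm (its x by y), the side area for the mill and the jar; flat floor 6 mm above the worktop, 92 x 272 mm inside a rim 7 mm wide and 12 mm high. Origin: centre of its underside; its y axis runs along its length, z up.
- plate: Round white dinner plate, fixed, 250 mm across and 20 mm high at the rim; its flat floor, about 190 mm across, is 8 mm above the worktop. Origin: centre of its underside; z up.
- mug: White tapered mug with a handle, 84 x 120 x 106 mm, standing behind the work, under the front of a wall cabinet (from about x = 0.59 m, 0.54 m above the worktop: keep wrist and forearm clear of it); to be left alone. Origin: underside, midway along the mug and its handle.
- salt: Glass salt shaker with a grey top, 44 mm across, 90 mm tall, standing behind the work; to be left alone. Origin: centre of its underside.

How it is judged:
On the way, in this order (a step that is already met when the one before it is completed fails the run):
1. the pepper mill and the spice jar both stand upright and released on the slate tray, the garlic still on its spot (x of pepper_mill in the frame of slate between -0.03 and 0.03 m and y of pepper_mill in the frame of slate between -0.125 and 0.125 m and z of each of pepper_mill, spice_jar in the frame of slate below 0.012 m and angle between each of pepper_mill, spice_jar's own z axis and vertical below 0.15 rad and linear speed of each of pepper_mill, spice_jar below 0.03 m/s and contact force between the fingers and pepper_mill below 0.2 N and x of spice_jar in the frame of slate between -0.035 and 0.035 m and y of spice_jar in the frame of slate between -0.125 and 0.125 m and contact force between the fingers and spice_jar below 0.2 N and distance of garlic from where it was at the start of the episode below 0.015 m), for 0.2 s.
2. the garlic stands upright and released in the middle of the white plate, the mill and the jar still on the slate tray (horizontal distance between garlic and plate below 0.015 m and z of garlic in the frame of plate below 0.016 m and angle between garlic's own z axis and vertical below 0.3 rad and linear speed of each of garlic, pepper_mill, spice_jar below 0.03 m/s and contact force between the fingers and garlic below 0.2 N and x of pepper_mill in the frame of slate between -0.03 and 0.03 m and y of pepper_mill in the frame of slate between -0.125 and 0.125 m and z of each of pepper_mill, spice_jar in the frame of slate below 0.012 m and angle between each of pepper_mill, spice_jar's own z axis and vertical below 0.15 rad and contact force between the fingers and pepper_mill below 0.2 N and x of spice_jar in the frame of slate between -0.035 and 0.035 m and y of spice_jar in the frame of slate between -0.125 and 0.125 m and contact force between the fingers and spice_jar below 0.2 N), for 0.2 s.
At the end, for the whole second after the job is handed in: The garlic stands upright (within 0.3 rad) on the white plate, within 15 mm of its centre; the pepper mill and the spice jar each stand upright (within 0.12 rad) within 15 mm of where they stood at the start; all three are released and at rest (horizontal distance between garlic and plate below 0.015 m and z of garlic in the frame of plate below 0.016 m and angle between garlic's own z axis and vertical below 0.3 rad and linear speed of each of garlic, pepper_mill, spice_jar below 0.03 m/s and contact force between the fingers and garlic below 0.2 N and distance of each of pepper_mill, spice_jar from where it was at the start of the episode below 0.015 m and angle between each of pepper_mill, spice_jar's own z axis and vertical below 0.12 rad and contact force between the fingers and pepper_mill below 0.2 N and contact force between the fingers and spice_jar below 0.2 N); the robot touches nothing.
It fails at once if the mug or the salt shaker is shifted by more than 15 mm (distance of any of mug, salt from where it was at the start of the episode above 0.015 m).
It fails at once if the mill, the jar or the garlic is knocked over (tilted more than 0.8 rad) (angle between any of pepper_mill, spice_jar, garlic's own z axis and vertical above 0.8 rad).
It fails at once if the mill, the jar or the garlic is dropped or thrown (faster than 0.7 m/s out of the fingers) ((linear speed of pepper_mill above 0.7 m/s and contact force between the fingers and pepper_mill below 0.2 N) or (linear speed of spice_jar above 0.7 m/s and contact force between the fingers and spice_jar below 0.2 N) or (linear speed of garlic above 0.7 m/s and contact force between the fingers and garlic below 0.2 N)).
It also fails if it takes over 122 s, if anything falls off the work surface, if the arm or the gripper's body presses on something with over 40 N, if the wrist force passes 120 N, or if a joint passes its speed limit or range.

## Working session

There is one attempt and no reset: what is moved stays moved. The work goes in short steps, Python scripts to look and compute and a tool call to move; the robot and the scene stay as the last step left them, time stands still between calls to the robot, and variables do not carry over. Pictures are saved under pics/ and viewed, at most 14 in all, crops included, and the job is handed in when it is done.

```bash
mkdir -p pics; ls
```

Create look.py:
```python
import cv2,sys
from plant import ctrl
def snap(n,f):
    r=ctrl.read_camera(n); cv2.imwrite(f,cv2.cvtColor(r["pixels"],cv2.COLOR_RGB2BGR)); return r
```

Run:
```python
from look import *
for n in("top","side"):
    r=snap(n,f"pics/{n}0.png"); print(n,r["camera_matrix"],r["xyz"],r["orientation"])
print(ctrl.get_state())
```

```text
pics
plant.py
top [[455.89620099   0.         314.21017812]
 [  0.         455.89620099 249.47981906]
 [  0.           0.           1.        ]] [ 0.3950185  -0.01275821  0.89369865] [-0.69878491  0.7099375  -0.05603456  0.06744268]
side [[493.60776753   0.         320.76098055]
 [  0.         493.60776753 245.17778898]
 [  0.           0.           1.        ]] [ 0.6197714  -0.74736805  0.71708958] [ 0.91341235  0.04594375 -0.0177995  -0.40404237]
{'time': 0.1, 'qpos': array([-1.41703137e+00,  2.87112920e-01,  1.57803553e+00, -4.71609273e-06,
        1.27861004e+00, -1.50001741e-01]), 'dq': array([ 0.00033529, -0.0013337 , -0.00237011, -0.00095158, -0.00215679,
       -0.0011862 ]), 'joint_efforts': array([ 1.34499423e-03, -4.07292831e+01, -2.93698275e+01, -1.37451711e-04,
        3.41674684e-03, -5.71586469e-06]), 'eef_pos': array([ 0.20183706, -0.64349022,  0.23005894]), 'tcp_rot': array([ 9.88487198e-01,  1.51300650e-01, -4.29497802e-06, -1.08290723e-03]), 'contact_force': array([ 0.39769477,  0.33319328, -0.20512079]), 'wrist_torque': array([-0.01434132,  0.0396066 , -0.02544317]), 'finger_force': 0.0, 'opening': 0.9994262370645759}
```

View pics/top0.png

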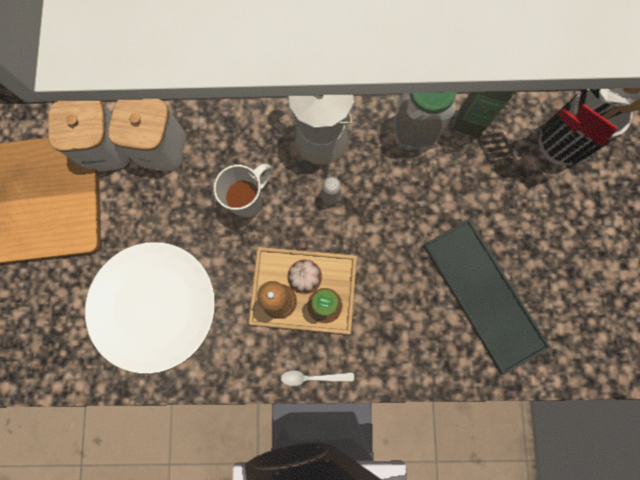

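View pics/side0.png

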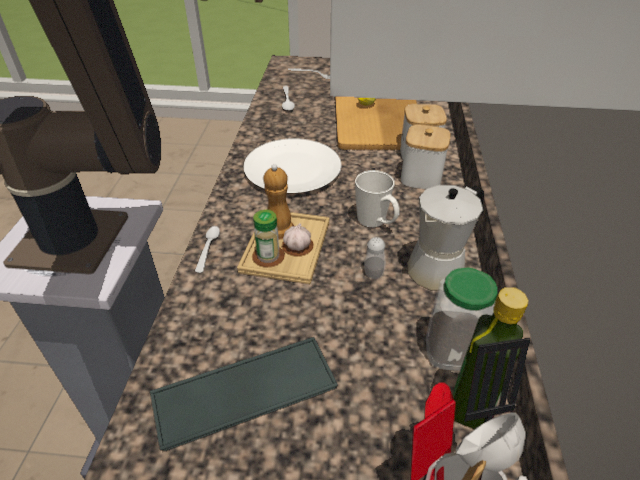

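The top view shows the rack with corners near (258,249), (357,256), (350,332) and (250,326). The mill knob is at (270,295), the jar lid at (324,301), the garlic at (305,275) and the plate at about (150,306). The slate corners are near (470,222), (546,347), (503,371) and (425,244). I'll take enlarged crops and measure more exactly.

Add to look.py:
```python
import numpy as np
from scipy.spatial.transform import Rotation as R
CAM={"top":(455.896,314.210,249.480,[0.3950185,-0.01275821,0.89369865],[-0.69878491,0.7099375,-0.05603456,0.06744268]),
"side":(493.608,320.761,245.178,[0.6197714,-0.74736805,0.71708958],[0.91341235,0.04594375,-0.0177995,-0.40404237])}
def back(n,uv,z):
    f,cx,cy,c,q=CAM[n]; uv=np.atleast_2d(uv).astype(float)
    d=R.from_quat(q).apply(np.c_[(uv[:,0]-cx)/f,(uv[:,1]-cy)/f,np.ones(len(uv))]); c=np.array(c)
    return c+d*((z-c[2])/d[:,2])[:,None]
def proj(n,P):
    f,cx,cy,c,q=CAM[n]; p=R.from_quat(q).inv().apply(np.atleast_2d(P)-np.array(c))
    return np.c_[cx+f*p[:,0]/p[:,2],cy+f*p[:,1]/p[:,2]]
def rect(ctr,yaw,w,h,z):
    c=np.array([[w,h],[w,-h],[-w,-h],[-w,h]])/2; M=np.array([[np.cos(yaw),-np.sin(yaw)],[np.sin(yaw),np.cos(yaw)]])
    return np.c_[c@M.T+ctr,np.full(4,z)]
```

Run:
```python
from look import *
im=cv2.imread("pics/top0.png")
a=cv2.resize(im[240:340,240:365],None,fx=6,fy=6,interpolation=cv2.INTER_CUBIC)[:600]
cv2.imwrite("pics/crop_rack.png",a)
s=cv2.imread("pics/side0.png"); cv2.imwrite("pics/crop_side.png",cv2.resize(s[150:290,225:345],None,fx=4.2,fy=4.2,interpolation=cv2.INTER_CUBIC))
for n,c,z in (("rack",[(258,249),(357,256),(350,332),(250,326)],.019),("slate",[(470,222),(546,347),(503,371),(425,244)],.012)):
    p=back(n="top",uv=c,z=z)[:,:2]; print(n,p.round(4).tolist(),p.mean(0),np.linalg.norm(p-np.roll(p,-1,0),axis=1))
# plate: white blob
hsv=cv2.cvtColor(im,cv2.COLOR_BGR2HSV); m=((hsv[...,2]>170)&(hsv[...,1]<40)).astype(np.uint8); m[:, 240:]=0;m[:235]=0;m[390:]=0
m=cv2.morphologyEx(m,cv2.MORPH_OPEN,np.ones((5,5)));cs=max(cv2.findContours(m,0,1)[0],key=cv2.contourArea)
p=back("top",cs[:,0],.019)[:,:2];e=cv2.minEnclosingCircle(p.astype(np.float32));print("plate",e)
m=((hsv[...,2]<75)&(hsv[...,0]>60)&(hsv[...,0]<110)).astype(np.uint8);m=cv2.medianBlur(m*255,7);m[:210]=0;m[385:]=0;m[:,:410]=0;m[:,560:]=0
cs=max(cv2.findContours(m,0,1)[0],key=cv2.contourArea);p=back("top",cs[:,0],.012)[:,:2];print("slate",cv2.minAreaRect(p.astype(np.float32)*1000))
for n,uv,z in(("mill",(270,295),.178),("jar",(324,301),.116),("garlic",(305,274),.04)):print(n,back("top",uv,z))
for n,uv,z in(("mill",(275,168),.178),("jar",(265,215),.116),("garlic",(296,230),.069)):print(n,back("side",uv,z))
```

```text
rack [[0.5525, 0.1101], [0.5354, -0.0826], [0.3905, -0.0649], [0.4044, 0.1242]] [0.47068687 0.02170067] [0.19338965 0.14595061 0.18966319 0.14881408]
slate [[0.6006, -0.3078], [0.3575, -0.4319], [0.3149, -0.348], [0.558, -0.2169]] [ 0.45777306 -0.32614626] [0.27291309 0.09407815 0.2761984  0.10038407]
plate ((0.4456840753555298, 0.31834307312965393), 0.1254158318042755)Traceback (most recent call last):
  File "<stdin>", line 13, in <module>
ValueError: max() iterable argument is empty
```

View pics/crop_rack.png

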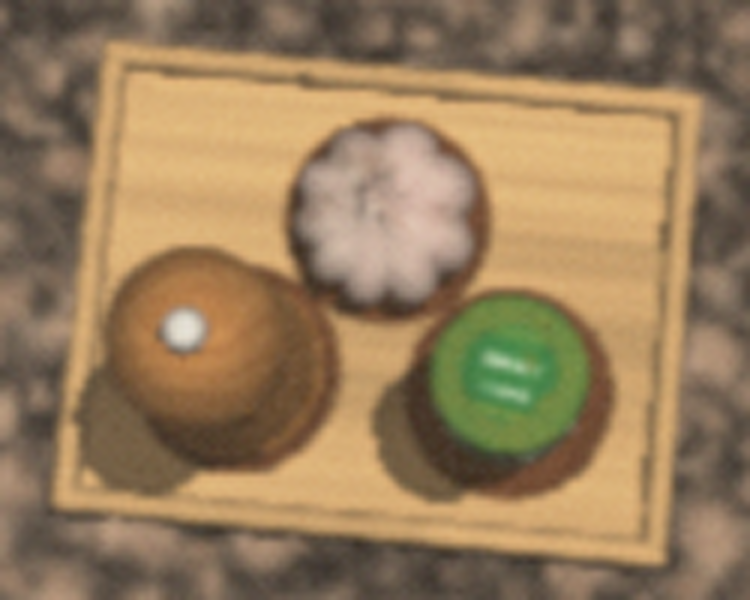

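View pics/crop_side.png

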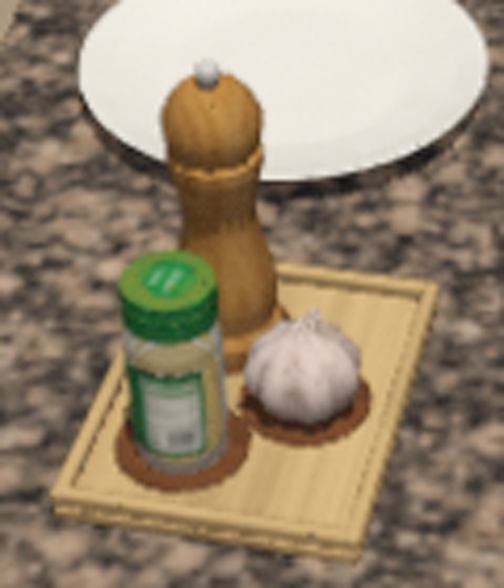

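The crops give rack corners at (258,247.2), (357.2,255.3), (350.5,333.8) and (248.8,325). The mill knob is at (270.7,295), the lid at (324.8,302.2) and the garlic's centre at (303.8,275.8). In the side view the knob is at (274.3,167.1), the lid at (265,215.7) and the garlic tip at (299.3,225).

Run:
```python
from look import *
from scipy.optimize import least_squares as ls
def fit(c,w,h,z,y0,x0):
    c=np.array(c); f=lambda v:(proj("top",rect(v[:2],v[2],w,h,z))-c).ravel()
    s=ls(f,[*x0,y0]); return s.x,s.fun.reshape(-1,2).round(1).tolist()
v,r=fit([(258,247.2),(357.2,255.3),(350.5,333.8),(248.8,325)],.152,.196,.019,-.08,(.47,.02)); print("rack",v,r)
M=np.array([[np.cos(v[2]),-np.sin(v[2])],[np.sin(v[2]),np.cos(v[2])]])
for n,o in(("mill",(-.026,.044)),("jar",(-.026,-.044)),("garlic",(.026,0))):print(" spot",n,(v[:2]+M@o).round(4))
v,r=fit([(425,244),(470,222),(546,347),(503,371)][1:]+[(425,244)],.105,.285,.012,0.5,(.457,-.326)) if 0 else fit([(425,244),(470,222),(546,347),(503,371)],.105,.285,.012,0.5,(.457,-.326)); print("slate?",v,r)
v,r=fit([(470,222),(546,347),(503,371),(425,244)],.105,.285,.012,-0.5,(.457,-.326)) ; print("slate A",v,r)
for n,uv,z in(("mill",(270.7,295),.178),("jar",(324.8,302.2),.116),("garlic",(303.8,275.8),.036)):print(n,back("top",uv,z)[0].round(4))
for n,uv,z in(("mill",(274.3,167.1),.178),("jar",(265,215.7),.116),("garlic",(299.3,225),.067)):print(n,back("side",uv,z)[0].round(4))
im=cv2.imread("pics/top0.png");print(im[300,470],im[320,510],im[240,460])
s=ctrl.get_state();print(R.from_quat(s["tcp_rot"]).as_matrix().round(3))
```

```text
rack [ 0.47163357  0.02200096 -0.10419983] [[-0.7, -0.7], [0.2, -0.2], [1.0, 0.7], [-0.4, 0.0]]
 spot mill [0.4504 0.0685]
 spot jar [ 0.4412 -0.0191]
 spot garlic [0.4975 0.0193]
slate? [ 0.45731902 -0.33010852  0.51153392] [[-15.6, 64.4], [63.0, 12.7], [18.6, -66.1], [-63.6, -13.9]]
slate A [ 0.4583819  -0.32602754 -1.09189164] [[-0.7, -4.1], [3.5, 0.7], [-1.2, 4.0], [-1.7, -1.3]]
mill [0.4502 0.0672 0.178 ]
jar [ 0.4413 -0.0178  0.116 ]
garlic [0.4964 0.0205 0.036 ]
mill [0.4508 0.06   0.178 ]
jar [ 0.4419 -0.0162  0.116 ]
garlic [0.5027 0.0208 0.067 ]
[65 72 67] [67 73 66] [73 81 75]
[[ 0.954  0.299 -0.   ]
 [ 0.299 -0.954  0.002]
 [ 0.    -0.002 -1.   ]]
```

Create d.py:
```python
import sys,json
from look import *
s=ctrl.get_state(); p=s["eef_pos"]; M=R.from_quat(s["tcp_rot"])
print("at",p.round(4),"open",round(s["opening"],3),"ff",round(float(s["finger_force"]),1),"F",np.round(s["contact_force"],1))
for w in json.loads(sys.argv[1]):
    d=M.inv().apply(np.array(w)-p); print(w,"->",d.round(4),"len",np.linalg.norm(d).round(3));
```

```bash
python3 d.py '[[0.45,-0.3,0.25],[0.4503,0.067,0.25],[0.4503,0.067,0.118]]'
```

```text
at [ 0.2018 -0.6435  0.2301] open 0.999 ff 0.0 F [ 0.4  0.3 -0.2]
[0.45, -0.3, 0.25] -> [ 0.3396 -0.2536 -0.0193] len 0.424
[0.4503, 0.067, 0.25] -> [ 0.4496 -0.6037 -0.0185] len 0.753
[0.4503, 0.067, 0.118] -> [ 0.4496 -0.6034  0.1135] len 0.761
```

Units first: shifts go in shares of 0.75 m and turns go in shares of 2 pi rad. So 0.34 m / 0.75 = 0.4533, -0.254 m / 0.75 = -0.3387.

Emit:
shift_gripper(
  increments=[
    {"xyz":[0.4533, -0.3387, -0.0267], "jaw":1},
    {"xyz":[0.4533, -0.3387, -0.0267], "jaw":1},
    {"xyz":[0.4533, -0.3387, -0.0267], "jaw":1},
    {"xyz":[0.4533, -0.3387, -0.0267], "jaw":1},
    {"xyz":[0.4533, -0.3387, -0.0267], "jaw":1},
    {"xyz":[0.4533, -0.3387, -0.0267], "jaw":1},
    {"xyz":[0.4533, -0.3387, -0.0267], "jaw":1},
    {"xyz":[0.4533, -0.3387, -0.0267], "jaw":1},
  ],
  squeeze=40,
)

```text
time: 1.1
eef_pos: [0.4517, -0.2972, 0.2512]
tcp_rot: [0.988, 0.154, 0.0, -0.0]
contact_force: [0.3, -0.7, -0.9]
opening: 1.002
finger_force: 0.0
```

```bash
python3 d.py '[[0.4503,0.067,0.25],[0.4503,0.067,0.118]]'
```

```text
at [ 0.4517 -0.2972  0.2512] open 1.002 ff 0.0 F [ 0.3 -0.7 -0.9]
[0.4503, 0.067, 0.25] -> [ 0.1094 -0.3474  0.0014] len 0.364
[0.4503, 0.067, 0.118] -> [ 0.1094 -0.3473  0.1334] len 0.388
```

Emit:
shift_gripper(
  increments=[
    {"xyz":[0.1453, -0.4627, 0], "jaw":1},
    {"xyz":[0.1453, -0.4627, 0], "jaw":1},
    {"xyz":[0.1453, -0.4627, 0], "jaw":1},
    {"xyz":[0.1453, -0.4627, 0], "jaw":1},
    {"xyz":[0.1453, -0.4627, 0], "jaw":1},
    {"xyz":[0.1453, -0.4627, 0], "jaw":1},
    {"xyz":[0.1453, -0.4627, 0.0133], "jaw":1},
    {"xyz":[0.1453, -0.4627, 0.0133], "jaw":1},
  ],
)

```text
time: 2.1
eef_pos: [0.4499, 0.0629, 0.2399]
tcp_rot: [0.989, 0.151, -0.001, 0.0]
contact_force: [-0.6, 0.0, -0.3]
opening: 1.0
finger_force: 0.0
```

```bash
python3 d.py '[[0.4503,0.067,0.118]]'
```

```text
at [0.4499 0.0629 0.2399] open 1.0 ff 0.0 F [-0.6  0.  -0.3]
[0.4503, 0.067, 0.118] -> [ 0.0019 -0.0037  0.1219] len 0.122
```

Scaled: 0.05 m / 0.75 = 0.0667, -0.004 m / 0.75 = -0.0053.

Emit:
shift_gripper(
  increments=[
    {"xyz":[0.0027, -0.0053, 0.0667], "jaw":1},
    {"xyz":[0.0027, -0.0053, 0.0667], "jaw":1},
  ],
)

```text
time: 2.35
eef_pos: [0.4486, 0.0668, 0.1875]
tcp_rot: [0.989, 0.15, -0.005, -0.001]
contact_force: [0.3, -0.2, 0.1]
opening: 0.999
finger_force: 0.0
```

```bash
python3 d.py '[[0.4503,0.067,0.118]]'; python3 -c "
from look import *
snap('side','pics/side1.png'); i=cv2.imread('pics/side1.png')[60:290,190:390]; cv2.imwrite('pics/side1c.png',cv2.resize(i,None,fx=2.5,fy=2.5))"
```

```text
at [0.4486 0.0668 0.1875] open 0.999 ff 0.0 F [ 0.3 -0.2  0.1]
[0.4503, 0.067, 0.118] -> [0.0023 0.0005 0.0694] len 0.069
```

View pics/side1c.png

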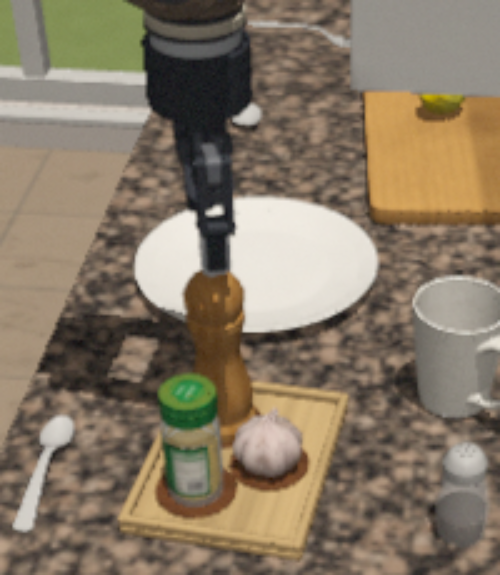

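The open fingers line up with the mill: the fingertip is at about (215,265) in the crop, just above the mill head at (215,290). I'll go down and close.

Scaled: 0.069 m / 0.75 = 0.092, 0.035 m / 0.75 = 0.0467.

Emit:
shift_gripper(
  increments=[
    {"xyz":[0.0013, 0, 0.0467], "jaw":1},
    {"xyz":[0.0013, 0, 0.092], "jaw":1},
    {"xyz":[0.0013, 0, 0.092], "jaw":1},
    {"xyz":[0.0013, 0, 0.092], "jaw":0},
    {"xyz":[0.0013, 0, 0.092], "jaw":0},
    {"xyz":[0.0013, 0, 0.092], "jaw":0},
    {"xyz":[0.0013, 0, 0.092], "jaw":0},
    {"xyz":[0.0013, 0, 0.092], "jaw":0},
  ],
  squeeze=40,
)

```text
time: 3.4
eef_pos: [0.454, 0.0686, 0.125]
tcp_rot: [0.988, 0.151, 0.002, 0.0]
contact_force: [-0.7, 0.4, 6.3]
opening: 0.55
finger_force: 40.6
```

```bash
python3 d.py '[[0.4503,0.067,0.27],[0.511,-0.2985,0.27]]'
```

```text
at [0.454  0.0686 0.125 ] open 0.55 ff 40.6 F [-0.7  0.4  6.3]
[0.4503, 0.067, 0.27] -> [-0.0034  0.0006 -0.145 ] len 0.145
[0.511, -0.2985, 0.27] -> [-0.0549  0.3675 -0.1448] len 0.399
```

Scaled: 0.368 m / 0.75 = 0.4907, 0.355 m / 0.75 = 0.4733.

Emit:
shift_gripper(
  increments=[
    {"xyz":[0, 0, -0.04], "jaw":0},
    {"xyz":[0, 0, -0.1133], "jaw":0},
    {"xyz":[0, 0, -0.1933], "jaw":0},
    {"xyz":[-0.0107, 0.08, -0.1933], "jaw":0},
    {"xyz":[-0.0227, 0.16, -0.1933], "jaw":0},
    {"xyz":[-0.0347, 0.24, -0.1933], "jaw":0},
    {"xyz":[-0.0467, 0.32, -0.1933], "jaw":0},
    {"xyz":[-0.0587, 0.4, -0.1933], "jaw":0},
    {"xyz":[-0.0707, 0.4733, -0.1933], "jaw":0},
    {"xyz":[-0.0733, 0.4907, -0.1933], "jaw":0},
  ],
)

```text
time: 4.65
eef_pos: [0.5094, -0.3022, 0.2668]
tcp_rot: [0.989, 0.15, -0.0, -0.0]
contact_force: [-0.2, -0.0, -2.2]
opening: 0.551
finger_force: 42.1
```

```bash
python3 d.py '[[0.513,-0.2985,0.123]]'
```

```text
at [ 0.5094 -0.3022  0.2668] open 0.551 ff 42.1 F [-0.2 -0.  -2.2]
[0.513, -0.2985, 0.123] -> [ 0.0047 -0.0024  0.1438] len 0.144
```

Scaled: 0.138 m / 0.75 = 0.184, 0.133 m / 0.75 = 0.1773.

Emit:
shift_gripper(
  increments=[
    {"xyz":[0.004, -0.0027, 0.0667], "jaw":0},
    {"xyz":[0.0053, -0.0027, 0.12], "jaw":0},
    {"xyz":[0.0053, -0.0027, 0.16], "jaw":0},
    {"xyz":[0.0053, -0.0027, 0.1773], "jaw":0},
    {"xyz":[0.0053, -0.0027, 0.184], "jaw":0},
    {"xyz":[0.0053, -0.0027, 0.184], "jaw":0},
  ],
)

```text
time: 5.4
eef_pos: [0.5137, -0.2963, 0.1305]
tcp_rot: [0.988, 0.151, 0.001, 0.001]
contact_force: [0.7, -0.5, -2.0]
opening: 0.546
finger_force: 42.1
```

Scaled: 0.005 m / 0.75 = 0.0067, 0.003 m / 0.75 = 0.004.

Emit:
shift_gripper(
  increments=[
    {"xyz":[0, 0, 0.004], "jaw":0},
    {"xyz":[0, 0, 0.0067], "jaw":0},
    {"xyz":[0, 0, 0.0067], "jaw":0},
  ],
)

```text
time: 5.78
eef_pos: [0.5131, -0.2961, 0.1244]
tcp_rot: [0.988, 0.151, 0.0, 0.0]
contact_force: [0.7, -0.8, -2.0]
opening: 0.546
finger_force: 42.1
```

Emit:
shift_gripper(
  increments=[
    {"xyz":[0, 0, 0.0027], "jaw":0},
    {"xyz":[0, 0, 0.0027], "jaw":0},
  ],
)

```text
time: 6.02
eef_pos: [0.513, -0.296, 0.1221]
tcp_rot: [0.988, 0.151, -0.0, -0.0]
contact_force: [-0.4, 0.1, -0.4]
opening: 0.546
finger_force: 42.1
```

Emit:
shift_gripper(
  increments=[
    {"xyz":[0, 0, 0.0027], "jaw":0},
    {"xyz":[0, 0, 0.0027], "jaw":0},
  ],
)

```text
time: 6.28
eef_pos: [0.5134, -0.2963, 0.1211]
tcp_rot: [0.988, 0.151, 0.0, 0.0]
contact_force: [-1.0, 0.9, 3.0]
opening: 0.545
finger_force: 42.6
```

Contact is made, so I release and retreat straight up.

Emit:
shift_gripper(
  increments=[
    {"jaw":0.7},
    {"jaw":1},
    {"jaw":1},
    {"jaw":1},
    {"xyz":[0, 0, -0.0533], "jaw":1},
    {"xyz":[0, 0, -0.1333], "jaw":1},
    {"xyz":[0, 0, -0.16], "jaw":1},
  ],
)

```text
time: 7.15
eef_pos: [0.5147, -0.2974, 0.2455]
tcp_rot: [0.988, 0.151, 0.003, 0.003]
contact_force: [-0.2, -0.2, 0.6]
opening: 1.001
finger_force: 0.0
```

```bash
python3 d.py '[[0.4413,-0.018,0.2],[0.4413,-0.018,0.08]]'; python3 -c "
from look import *
snap('side','pics/side2.png');snap('top','pics/top2.png')"
```

```text
at [ 0.5147 -0.2974  0.2455] open 1.001 ff 0.0 F [-0.2 -0.2  0.6]
[0.4413, -0.018, 0.2] -> [ 0.0133 -0.2889  0.0436] len 0.292
[0.4413, -0.018, 0.08] -> [ 0.0128 -0.2897  0.1636] len 0.333
```

View pics/side2.png

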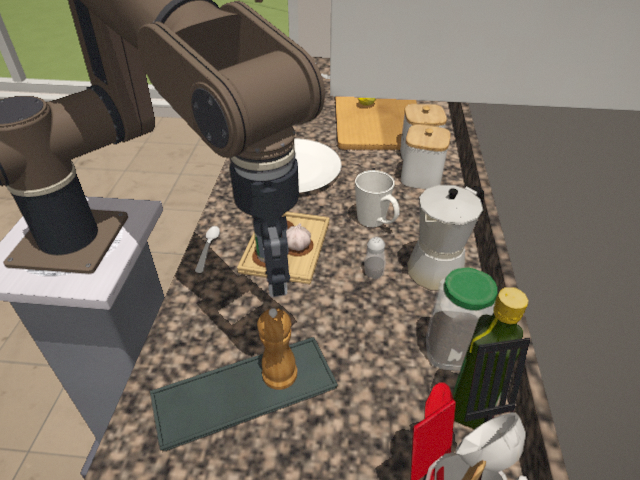

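The mill stands on the slate: foot at about (280,377), knob at (275,311). Next is the jar.

Scaled: -0.289 m / 0.75 = -0.3853, -0.232 m / 0.75 = -0.3093.

```bash
python3 -c "
from look import *
y=-1.095;c=np.array([.458,-.326])
for uv,z in(((275,311),.174),((280,377),.006)):
    p=back('side',uv,z)[0,:2]-c;print(back('side',uv,z),'slate xy',p@[np.cos(y),np.sin(y)],p@[-np.sin(y),np.cos(y)])"
```

```text
[[ 0.51239287 -0.29842681  0.174     ]] slate xy 0.000403874452956348 0.0609811569583538
[[ 0.51096355 -0.29854983  0.006     ]] slate xy -0.00014146368831417094 0.05965424907526445
```

Emit:
shift_gripper(
  increments=[
    {"xyz":[0.0027, -0.0773, 0], "jaw":1},
    {"xyz":[0.0067, -0.1547, 0], "jaw":1},
    {"xyz":[0.0107, -0.232, 0], "jaw":1},
    {"xyz":[0.0147, -0.3093, 0], "jaw":1},
    {"xyz":[0.0173, -0.3853, 0], "jaw":1},
    {"xyz":[0.0173, -0.3853, 0.0533], "jaw":1},
    {"xyz":[0.0173, -0.3853, 0.1067], "jaw":1},
    {"xyz":[0.0173, -0.3853, 0.1067], "jaw":1},
    {"xyz":[0.0173, -0.3853, 0.1067], "jaw":1},
  ],
)

```text
time: 8.38
eef_pos: [0.4391, -0.0165, 0.1604]
tcp_rot: [0.989, 0.151, -0.0, -0.0]
contact_force: [0.4, -0.1, 0.5]
opening: 1.0
finger_force: 0.0
```

```bash
python3 d.py '[[0.4413,-0.018,0.08]]'
```

```text
at [ 0.4391 -0.0165  0.1604] open 1.0 ff 0.0 F [ 0.4 -0.1  0.5]
[0.4413, -0.018, 0.08] -> [0.0017 0.0021 0.0804] len 0.08
```

Scaled: 0.08 m / 0.75 = 0.1067, 0.05 m / 0.75 = 0.0667.

Emit:
shift_gripper(
  increments=[
    {"xyz":[0.0027, 0.0027, 0.0667], "jaw":1},
    {"xyz":[0.0027, 0.0027, 0.1067], "jaw":1},
    {"xyz":[0.0027, 0.0027, 0.1067], "jaw":1},
    {"xyz":[0.0027, 0.0027, 0.1067], "jaw":0},
    {"xyz":[0.0027, 0.0027, 0.1067], "jaw":0},
    {"xyz":[0.0027, 0.0027, 0.1067], "jaw":0},
    {"xyz":[0.0027, 0.0027, 0.1067], "jaw":0},
    {"xyz":[0.0027, 0.0027, 0.1067], "jaw":0},
  ],
  squeeze=35,
)

```text
time: 9.38
eef_pos: [0.4431, -0.0178, 0.0825]
tcp_rot: [0.988, 0.151, 0.002, 0.0]
contact_force: [-0.6, 1.5, 6.5]
opening: 0.517
finger_force: 35.2
```

```bash
python3 d.py '[[0.4413,-0.018,0.2],[0.405,-0.3535,0.2]]'
```

```text
at [ 0.4431 -0.0178  0.0825] open 0.517 ff 35.2 F [-0.6  1.5  6.5]
[0.4413, -0.018, 0.2] -> [-0.0014 -0.0002 -0.1175] len 0.118
[0.405, -0.3535, 0.2] -> [-0.1364  0.3091 -0.1175] len 0.358
```

Scaled: 0.309 m / 0.75 = 0.412, 0.255 m / 0.75 = 0.34.

Emit:
shift_gripper(
  increments=[
    {"xyz":[0, 0, -0.04], "jaw":0},
    {"xyz":[0, 0, -0.1067], "jaw":0},
    {"xyz":[-0.0267, 0.06, -0.1333], "jaw":0},
    {"xyz":[-0.0573, 0.1333, -0.1333], "jaw":0},
    {"xyz":[-0.088, 0.2, -0.1333], "jaw":0},
    {"xyz":[-0.12, 0.2733, -0.1333], "jaw":0},
    {"xyz":[-0.1507, 0.34, -0.1333], "jaw":0},
    {"xyz":[-0.1813, 0.412, -0.1333], "jaw":0},
    {"xyz":[-0.1813, 0.412, -0.1333], "jaw":0},
    {"xyz":[-0.1813, 0.412, -0.1333], "jaw":0},
  ],
)

```text
time: 10.62
eef_pos: [0.4039, -0.3528, 0.1801]
tcp_rot: [0.989, 0.151, -0.0, -0.001]
contact_force: [0.2, -0.2, -0.9]
opening: 0.52
finger_force: 36.0
```

```bash
python3 d.py '[[0.406,-0.3535,0.084]]'
```

```text
at [ 0.4039 -0.3528  0.1801] open 0.52 ff 36.0 F [ 0.2 -0.2 -0.9]
[0.406, -0.3535, 0.084] -> [0.0018 0.0014 0.0961] len 0.096
```

Scaled: 0.097 m / 0.75 = 0.1293, 0.094 m / 0.75 = 0.1253.

Emit:
shift_gripper(
  increments=[
    {"xyz":[0.0027, 0, 0.0667], "jaw":0},
    {"xyz":[0.0027, 0, 0.1067], "jaw":0},
    {"xyz":[0.0027, 0, 0.1253], "jaw":0},
    {"xyz":[0.0027, 0, 0.1293], "jaw":0},
    {"xyz":[0.0027, 0, 0.1293], "jaw":0},
  ],
)

```text
time: 11.25
eef_pos: [0.4069, -0.353, 0.0846]
tcp_rot: [0.988, 0.152, 0.001, 0.001]
contact_force: [0.7, 0.1, -0.2]
opening: 0.518
finger_force: 36.1
```

Emit:
shift_gripper(
  increments=[
    {"xyz":[0, 0, 0.0027], "jaw":0},
    {"xyz":[0, 0, 0.0027], "jaw":0},
  ],
)

```text
time: 11.5
eef_pos: [0.4064, -0.353, 0.0821]
tcp_rot: [0.988, 0.151, 0.0, 0.001]
contact_force: [0.3, -0.0, -1.1]
opening: 0.515
finger_force: 36.1
```

Emit:
shift_gripper(
  increments=[
    {"xyz":[0, 0, 0.0027], "jaw":0},
    {"xyz":[0, 0, 0.0027], "jaw":0},
  ],
)

```text
time: 11.75
eef_pos: [0.406, -0.3526, 0.0792]
tcp_rot: [0.988, 0.151, -0.0, -0.0]
contact_force: [-0.1, 0.2, -1.1]
opening: 0.523
finger_force: 36.1
```

Scaled: 0.002 m / 0.75 = 0.0027.

Emit:
shift_gripper(
  increments=[
    {"xyz":[0, 0, 0.0027], "jaw":0},
    {"xyz":[0, 0, 0.0027], "jaw":0},
  ],
)

```text
time: 12.0
eef_pos: [0.4065, -0.3529, 0.0786]
tcp_rot: [0.988, 0.151, 0.0, -0.0]
contact_force: [-1.0, 1.3, 5.2]
opening: 0.52
finger_force: 36.9
```

Emit:
shift_gripper(
  increments=[
    {"xyz":[0, 0, 0.0013], "jaw":0},
    {"xyz":[0, 0, 0.0013], "jaw":0},
  ],
)

```text
time: 12.25
eef_pos: [0.4066, -0.3529, 0.0785]
tcp_rot: [0.988, 0.151, 0.0, -0.0]
contact_force: [-3.4, 4.4, 10.3]
opening: 0.521
finger_force: 37.6
```

Contact at z = 0.0785, as predicted. Release and rise, then head for the garlic.

Scaled: -0.13 m / 0.75 = -0.1733, -0.1 m / 0.75 = -0.1333.

Emit:
shift_gripper(
  increments=[
    {"xyz":[0, 0, -0.0013], "jaw":0.7},
    {"xyz":[0, 0, -0.0013], "jaw":1},
    {"xyz":[0, 0, -0.0013], "jaw":1},
    {"xyz":[0, 0, -0.0013], "jaw":1},
    {"xyz":[0, 0, -0.0533], "jaw":1},
    {"xyz":[0, 0, -0.1333], "jaw":1},
    {"xyz":[0, 0, -0.1733], "jaw":1},
    {"xyz":[0, 0, -0.1733], "jaw":1},
  ],
)

```text
time: 13.25
eef_pos: [0.4073, -0.3541, 0.2097]
tcp_rot: [0.988, 0.151, 0.002, 0.003]
contact_force: [0.1, -1.0, 0.2]
opening: 0.999
finger_force: 0.0
```

```bash
python3 d.py '[[0.4975,0.02,0.2]]'; python3 -c "
from look import *
snap('side','pics/side3.png');snap('top','pics/top3.png')"
```

```text
at [ 0.4073 -0.3541  0.2097] open 0.999 ff 0.0 F [ 0.1 -1.   0.2]
[0.4975, 0.02, 0.2] -> [ 0.198 -0.33   0.008] len 0.385
```

View pics/side3.png

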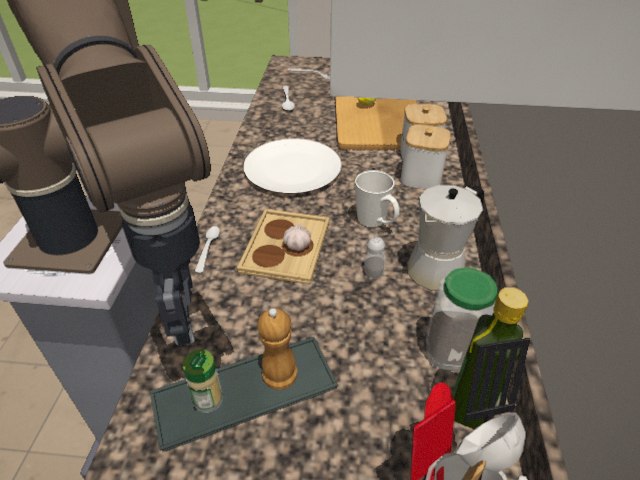

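The mill's foot is at (280,377) and the jar's at (207,402), both upright on the slate with the garlic unmoved. The emptied spots are visible at (281,229) and (269,256). I'll measure the spots and the jar, then move over the garlic.

Run:
```python
from look import *
for n,roi in(("top",(240,340,240,365)),("side",(205,285,235,335))):
    im=cv2.imread(f"pics/{n}3.png");h=cv2.cvtColor(im,cv2.COLOR_BGR2HSV)
    m=((h[...,0]<22)&(h[...,1]>90)&(h[...,2]<135)).astype(np.uint8);k=np.zeros_like(m);a,b,c,d=roi;k[a:b,c:d]=1;m=cv2.morphologyEx(m*k,cv2.MORPH_OPEN,np.ones((5,5)))
    for c in cv2.findContours(m,0,1)[0]:
        if cv2.contourArea(c)>150:
            p=back(n,c[:,0],.01)[:,:2]*1000; e=cv2.fitEllipse(p.astype(np.float32)); print(n,e)
print(back("side",(207,402),.006),back("side",(200,357),.112),back("side",(297.5,226.5),.067))
```

```text
top ((442.4107360839844, -17.194814682006836), (62.94669723510742, 64.73143768310547), 141.75221252441406)
top ((451.879638671875, 69.9306411743164), (62.972694396972656, 65.79615020751953), 34.819801330566406)
side ((442.2161865234375, -13.912227630615234), (58.68613815307617, 73.9639892578125), 128.89895629882812)
side ((445.30206298828125, 72.60274505615234), (50.21945571899414, 64.99005126953125), 166.4598388671875)
[[ 0.40314992 -0.35527974  0.006     ]] [[ 0.40597861 -0.34414975  0.112     ]] [[0.49967771 0.0156701  0.067     ]]
```

Emit:
shift_gripper(
  increments=[
    {"xyz":[0.04, -0.0667, 0], "jaw":1},
    {"xyz":[0.08, -0.1333, 0], "jaw":1},
    {"xyz":[0.12, -0.2, 0], "jaw":1},
    {"xyz":[0.16, -0.2667, 0], "jaw":1},
    {"xyz":[0.2, -0.3333, 0], "jaw":1},
    {"xyz":[0.24, -0.4, 0], "jaw":1},
    {"xyz":[0.264, -0.44, 0], "jaw":1},
    {"xyz":[0.264, -0.44, 0.0667], "jaw":1},
    {"xyz":[0.264, -0.44, 0.1067], "jaw":1},
    {"xyz":[0.264, -0.44, 0.1067], "jaw":1},
  ],
)

```text
time: 14.6
eef_pos: [0.4925, 0.0222, 0.1212]
tcp_rot: [0.988, 0.151, -0.005, -0.002]
contact_force: [0.8, 0.6, 0.4]
opening: 1.0
finger_force: 0.0
```

```bash
python3 d.py '[[0.4975,0.02,0.010]]'
```

```text
at [0.4925 0.0222 0.1212] open 1.0 ff 0.0 F [0.8 0.6 0.4]
[0.4975, 0.02, 0.01] -> [0.0052 0.0042 0.1112] len 0.111
```

Scaled: 0.08 m / 0.75 = 0.1067, 0.05 m / 0.75 = 0.0667.

Emit:
shift_gripper(
  increments=[
    {"xyz":[0.0053, 0.0027, 0.0667], "jaw":1},
    {"xyz":[0.0053, 0.0027, 0.1067], "jaw":1},
    {"xyz":[0.0053, 0.0027, 0.1067], "jaw":1},
    {"xyz":[0.0053, 0.0027, 0.1067], "jaw":1},
  ],
)

```text
time: 15.1
eef_pos: [0.502, 0.0205, 0.048]
tcp_rot: [0.989, 0.151, 0.001, 0.0]
contact_force: [0.8, -0.0, 0.6]
opening: 1.003
finger_force: 0.0
```

```bash
python3 d.py '[[0.498,0.02,0.010]]'; python3 -c "
from look import *
snap('side','pics/side4.png'); i=cv2.imread('pics/side4.png')[120:290,225:375]; cv2.imwrite('pics/side4c.png',cv2.resize(i,None,fx=3,fy=3))"
```

```text
at [0.502  0.0205 0.048 ] open 1.003 ff 0.0 F [ 0.8 -0.   0.6]
[0.498, 0.02, 0.01] -> [-0.0041 -0.0008  0.0379] len 0.038
```

View pics/side4c.png

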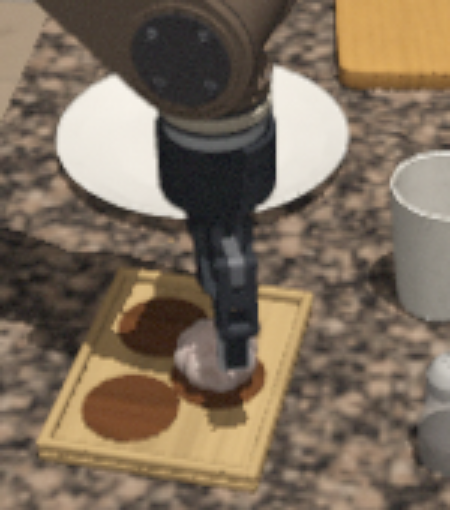

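The near finger, at (237,355) in the crop, sits slightly right of the garlic centre at (214,355). Part of that comes from the yawed finger line and about 4 mm from x error, so I correct, lower and grip gently.

Scaled: 0.036 m / 0.75 = 0.048, -0.004 m / 0.75 = -0.0053.

Emit:
shift_gripper(
  increments=[
    {"xyz":[-0.0053, -0.0013, 0.0133], "jaw":1},
    {"xyz":[-0.0053, -0.0013, 0.0333], "jaw":1},
    {"xyz":[-0.0053, -0.0013, 0.048], "jaw":1},
    {"xyz":[-0.0053, -0.0013, 0.048], "jaw":1},
  ],
  squeeze=25,
)

```text
time: 15.65
eef_pos: [0.4953, 0.0207, 0.0087]
tcp_rot: [0.988, 0.151, -0.002, -0.001]
contact_force: [0.2, 0.0, -0.6]
opening: 0.999
finger_force: 0.0
```

```bash
python3 d.py '[[0.498,0.02,0.010]]'
```

```text
at [0.4953 0.0207 0.0087] open 0.999 ff 0.0 F [ 0.2  0.  -0.6]
[0.498, 0.02, 0.01] -> [ 0.0023  0.0015 -0.0013] len 0.003
```

Scaled: -0.001 m / 0.75 = -0.0013.

Emit:
shift_gripper(
  increments=[
    {"xyz":[0.0013, 0.0013, -0.0013], "jaw":1},
    {"xyz":[0.0013, 0.0013, -0.0013], "jaw":0},
    {"xyz":[0.0013, 0.0013, -0.0013], "jaw":0},
    {"xyz":[0.0013, 0.0013, -0.0013], "jaw":0},
    {"xyz":[0.0013, 0.0013, -0.0013], "jaw":0},
    {"xyz":[0.0013, 0.0013, -0.0013], "jaw":0},
  ],
  squeeze=25,
)

```text
time: 16.4
eef_pos: [0.4984, 0.0199, 0.0122]
tcp_rot: [0.988, 0.151, 0.0, 0.0]
contact_force: [-2.1, 0.6, 5.4]
opening: 0.647
finger_force: 26.0
```

Emit:
shift_gripper(
  increments=[
    {"xyz":[0, 0, -0.0267], "jaw":0},
    {"xyz":[0, 0, -0.08], "jaw":0},
    {"xyz":[0, 0, -0.1333], "jaw":0},
    {"xyz":[0, 0, -0.16], "jaw":0},
    {"xyz":[0, 0, -0.16], "jaw":0},
  ],
)

```text
time: 17.02
eef_pos: [0.4992, 0.0197, 0.1331]
tcp_rot: [0.988, 0.151, 0.002, 0.001]
contact_force: [-0.3, 0.4, -1.0]
opening: 0.644
finger_force: 26.7
```

```bash
python3 d.py '[[0.4457,0.3183,0.13],[0.4457,0.3183,0.012]]'
```

```text
at [0.4992 0.0197 0.1331] open 0.644 ff 26.7 F [-0.3  0.4 -1. ]
[0.4457, 0.3183, 0.13] -> [ 0.0383 -0.301   0.0026] len 0.303
[0.4457, 0.3183, 0.012] -> [ 0.0378 -0.3012  0.1206] len 0.327
```

Scaled: -0.301 m / 0.75 = -0.4013, -0.275 m / 0.75 = -0.3667.

Emit:
shift_gripper(
  increments=[
    {"xyz":[0.0093, -0.0733, 0], "jaw":0},
    {"xyz":[0.0187, -0.1467, 0], "jaw":0},
    {"xyz":[0.028, -0.22, 0], "jaw":0},
    {"xyz":[0.0373, -0.2933, 0], "jaw":0},
    {"xyz":[0.0467, -0.3667, 0], "jaw":0},
    {"xyz":[0.0507, -0.4013, 0], "jaw":0},
    {"xyz":[0.0507, -0.4013, 0], "jaw":0},
    {"xyz":[0.0507, -0.4013, 0], "jaw":0},
  ],
)

```text
time: 18.02
eef_pos: [0.4435, 0.3175, 0.1299]
tcp_rot: [0.988, 0.151, -0.001, 0.001]
contact_force: [0.7, -0.0, 0.3]
opening: 0.646
finger_force: 26.7
```

```bash
python3 d.py '[[0.4457,0.3183,0.018]]'; python3 -c "
from look import *
snap('side','pics/side5.png');snap('top','pics/top5.png'); i=cv2.imread('pics/side5.png')[60:290,190:390]; cv2.imwrite('pics/side5c.png',cv2.resize(i,None,fx=2.5,fy=2.5))"
```

```text
at [0.4435 0.3175 0.1299] open 0.646 ff 26.7 F [ 0.7 -0.   0.3]
[0.4457, 0.3183, 0.018] -> [ 0.0025 -0.0002  0.1119] len 0.112
```

View pics/side5c.png

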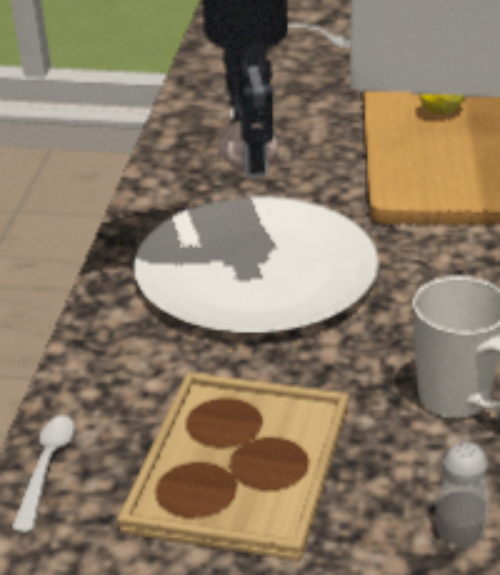

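The garlic is held near crop (250,150) over the plate, whose rim in full-image coordinates spans (244,165) to (341,165) and (292,139) to (292,192). I'll cross-check the plate centre and lower.

Scaled: 0.114 m / 0.75 = 0.152, 0.108 m / 0.75 = 0.144.

```bash
python3 -c "
from look import *
t=np.linspace(0,6.28,400)
for c in [(.4457,.3183)]:
    q=proj('side',np.c_[c[0]+.125*np.cos(t),c[1]+.125*np.sin(t),0*t+.02]);print(q.min(0),q.max(0))"
```

```text
[243.73498504 138.43527497] [341.57070181 192.36929581]
```

Emit:
shift_gripper(
  increments=[
    {"xyz":[0.0027, 0, 0.0667], "jaw":0},
    {"xyz":[0.0027, 0, 0.12], "jaw":0},
    {"xyz":[0.0027, 0, 0.144], "jaw":0},
    {"xyz":[0.0027, 0, 0.152], "jaw":0},
    {"xyz":[0.0027, 0, 0.152], "jaw":0},
  ],
)

```text
time: 18.75
eef_pos: [0.447, 0.3192, 0.0183]
tcp_rot: [0.989, 0.151, 0.001, -0.0]
contact_force: [0.3, 0.2, -0.3]
opening: 0.648
finger_force: 26.7
```

Emit:
shift_gripper(
  increments=[
    {"xyz":[0, 0, 0.0027], "jaw":0},
    {"xyz":[0, 0, 0.0027], "jaw":0},
  ],
)

```text
time: 19.0
eef_pos: [0.4467, 0.3194, 0.0164]
tcp_rot: [0.988, 0.151, 0.001, -0.0]
contact_force: [-0.3, -0.3, -0.3]
opening: 0.646
finger_force: 26.7
```

Emit:
shift_gripper(
  increments=[
    {"xyz":[0, 0, 0.0027], "jaw":0},
    {"xyz":[0, 0, 0.0027], "jaw":0},
  ],
)

```text
time: 19.25
eef_pos: [0.4459, 0.3191, 0.0133]
tcp_rot: [0.988, 0.151, -0.0, 0.0]
contact_force: [-0.8, -0.8, 0.4]
opening: 0.646
finger_force: 26.7
```

Plate centre confirmed. I keep lowering.

Scaled: 0.002 m / 0.75 = 0.0027.

Emit:
shift_gripper(
  increments=[
    {"xyz":[0, 0, 0.0027], "jaw":0},
    {"xyz":[0, 0, 0.0027], "jaw":0},
  ],
)

```text
time: 19.5
eef_pos: [0.4458, 0.319, 0.0111]
tcp_rot: [0.988, 0.151, -0.0, 0.0]
contact_force: [-0.6, 0.2, 0.2]
opening: 0.65
finger_force: 26.7
```

Emit:
shift_gripper(
  increments=[
    {"xyz":[0, 0, 0.0013], "jaw":0},
    {"xyz":[0, 0, 0.0013], "jaw":0},
  ],
)

```text
time: 19.75
eef_pos: [0.4461, 0.3191, 0.0103]
tcp_rot: [0.988, 0.151, -0.0, -0.0]
contact_force: [0.7, -0.4, -0.5]
opening: 0.642
finger_force: 26.8
```

Scaled: 0.001 m / 0.75 = 0.0013.

Emit:
shift_gripper(
  increments=[
    {"xyz":[0, 0, 0.0013], "jaw":0},
    {"xyz":[0, 0, 0.0013], "jaw":0},
  ],
)

```text
time: 20.0
eef_pos: [0.4461, 0.3191, 0.0103]
tcp_rot: [0.988, 0.151, -0.0, 0.0]
contact_force: [-2.6, -1.0, 6.5]
opening: 0.647
finger_force: 27.1
```

Emit:
shift_gripper(
  increments=[
    {"xyz":[0, 0, 0.0013], "jaw":0},
    {"xyz":[0, 0, 0.0013], "jaw":0},
  ],
)

```text
time: 20.25
eef_pos: [0.4461, 0.3191, 0.0102]
tcp_rot: [0.988, 0.151, -0.001, 0.0]
contact_force: [-4.5, -2.9, 12.2]
opening: 0.646
finger_force: 27.3
```

Scaled: -0.19 m / 0.75 = -0.2533, -0.14 m / 0.75 = -0.1867.

Emit:
shift_gripper(
  increments=[
    {"xyz":[0, 0, -0.0027], "jaw":0.75},
    {"xyz":[0, 0, -0.0027], "jaw":1},
    {"xyz":[0, 0, -0.0027], "jaw":1},
    {"xyz":[0, 0, -0.0027], "jaw":1},
    {"xyz":[0, 0, -0.04], "jaw":1},
    {"xyz":[0, 0, -0.1067], "jaw":1},
    {"xyz":[0, 0, -0.1867], "jaw":1},
    {"xyz":[0, 0, -0.2533], "jaw":1},
    {"xyz":[0, 0, -0.2533], "jaw":1},
  ],
)

```text
time: 21.38
eef_pos: [0.4489, 0.3204, 0.2043]
tcp_rot: [0.988, 0.151, 0.005, -0.002]
contact_force: [-0.0, 0.3, 0.2]
opening: 1.003
finger_force: 0.0
```

```bash
python3 d.py '[[0.4055,-0.353,0.2]]'; python3 -c "
from look import *
snap('side','pics/side6.png');snap('top','pics/top6.png'); i=cv2.imread('pics/side6.png')[60:290,190:390]; cv2.imwrite('pics/side6c.png',cv2.resize(i,None,fx=2.5,fy=2.5))"
```

```text
at [0.4489 0.3204 0.2043] open 1.003 ff 0.0 F [-0.   0.3  0.2]
[0.4055, -0.353, 0.2] -> [-2.429e-01  6.296e-01  6.000e-04] len 0.675
```

View pics/side6c.png

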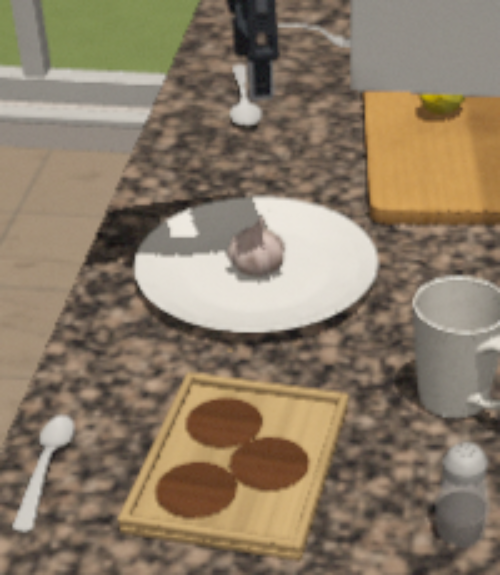

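The garlic stands upright in the plate's middle, at about (256,252) in the crop. I'll verify that numerically and go back for the jar.

Scaled: 0.57 m / 0.75 = 0.76, -0.176 m / 0.75 = -0.2347.

```bash
python3 -c "
from look import *
print(proj('side',[.4457,.3183,.034]),back('side',(292.4,161.2),.034))"
```

```text
[[292.63375334 158.75143369]] [[0.44671027 0.3069483  0.034     ]]
```

Emit:
shift_gripper(
  increments=[
    {"xyz":[-0.0293, 0.076, 0], "jaw":1},
    {"xyz":[-0.0587, 0.152, 0], "jaw":1},
    {"xyz":[-0.088, 0.228, 0], "jaw":1},
    {"xyz":[-0.1173, 0.304, 0], "jaw":1},
    {"xyz":[-0.1467, 0.38, 0], "jaw":1},
    {"xyz":[-0.176, 0.456, 0], "jaw":1},
    {"xyz":[-0.2053, 0.5333, 0], "jaw":1},
    {"xyz":[-0.2347, 0.608, 0], "jaw":1},
    {"xyz":[-0.264, 0.684, 0], "jaw":1},
    {"xyz":[-0.2933, 0.76, 0], "jaw":1},
  ],
)

```text
time: 22.72
eef_pos: [0.4051, -0.2917, 0.1957]
tcp_rot: [0.989, 0.151, -0.001, -0.002]
contact_force: [0.8, 0.7, 0.5]
opening: 0.999
finger_force: 0.0
```

```bash
python3 d.py '[[0.406,-0.353,0.14]]'
```

```text
at [ 0.4051 -0.2917  0.1957] open 0.999 ff 0.0 F [0.8 0.7 0.5]
[0.406, -0.353, 0.14] -> [-0.0174  0.0589  0.0555] len 0.083
```

Scaled: 0.059 m / 0.75 = 0.0787, 0.055 m / 0.75 = 0.0733.

Emit:
shift_gripper(
  increments=[
    {"xyz":[-0.024, 0.0787, 0], "jaw":1},
    {"xyz":[-0.024, 0.0787, 0.04], "jaw":1},
    {"xyz":[-0.024, 0.0787, 0.0733], "jaw":1},
    {"xyz":[-0.024, 0.0787, 0.0733], "jaw":1},
  ],
)

```text
time: 23.22
eef_pos: [0.4049, -0.3499, 0.1384]
tcp_rot: [0.989, 0.151, -0.002, -0.004]
contact_force: [0.8, -0.1, 0.8]
opening: 0.999
finger_force: 0.0
```

```bash
python3 d.py '[[0.406,-0.353,0.077]]'; python3 -c "
from look import *
snap('top','pics/top7.png'); i=cv2.imread('pics/top7.png')[235:375,80:220]; cv2.imwrite('pics/top7c.png',cv2.resize(i,None,fx=4,fy=4,interpolation=cv2.INTER_CUBIC))"
```

```text
at [ 0.4049 -0.3499  0.1384] open 0.999 ff 0.0 F [ 0.8 -0.1  0.8]
[0.406, -0.353, 0.077] -> [0.0004 0.0038 0.0614] len 0.061
```

View pics/top7c.png

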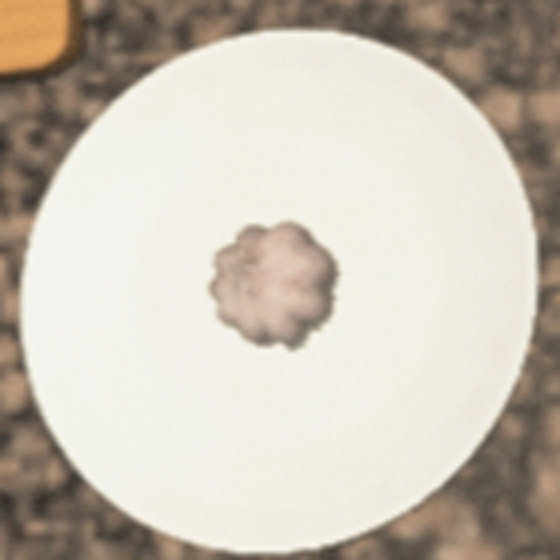

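From the top, the garlic at crop (275,285) sits within about 2 mm of the plate centre at (280,291) once parallax is allowed for. I descend and grasp the jar.

Units first: shifts go in shares of 0.75 m and turns go in shares of 2 pi rad. So 0.06 m / 0.75 = 0.08, 0.03 m / 0.75 = 0.04.

Emit:
shift_gripper(
  increments=[
    {"xyz":[0, 0.004, 0.04], "jaw":1},
    {"xyz":[0, 0.004, 0.08], "jaw":1},
    {"xyz":[0, 0.004, 0.08], "jaw":1},
    {"xyz":[0, 0.004, 0.08], "jaw":0},
    {"xyz":[0, 0.004, 0.08], "jaw":0},
    {"xyz":[0, 0.004, 0.08], "jaw":0},
    {"xyz":[0, 0.004, 0.08], "jaw":0},
    {"xyz":[0, 0.004, 0.08], "jaw":0},
  ],
  squeeze=35,
)

```text
time: 24.28
eef_pos: [0.4088, -0.3558, 0.0853]
tcp_rot: [0.988, 0.151, 0.001, 0.001]
contact_force: [-0.7, 1.4, 6.5]
opening: 0.517
finger_force: 34.7
```

Emit:
shift_gripper(
  increments=[
    {"xyz":[0, 0, -0.04], "jaw":0},
    {"xyz":[0, 0, -0.1067], "jaw":0},
    {"xyz":[0, 0, -0.1333], "jaw":0},
    {"xyz":[0, 0, -0.1333], "jaw":0},
  ],
)

```text
time: 24.78
eef_pos: [0.4088, -0.3563, 0.1857]
tcp_rot: [0.988, 0.151, 0.001, 0.002]
contact_force: [-0.5, -0.2, -1.3]
opening: 0.517
finger_force: 35.6
```

```bash
python3 d.py '[[0.4435,-0.0175,0.18]]'
```

```text
at [ 0.4088 -0.3563  0.1857] open 0.517 ff 35.6 F [-0.5 -0.2 -1.3]
[0.4435, -0.0175, 0.18] -> [ 0.1345 -0.3129  0.0044] len 0.341
```

Scaled: -0.312 m / 0.75 = -0.416, -0.262 m / 0.75 = -0.3493.

Emit:
shift_gripper(
  increments=[
    {"xyz":[0.0307, -0.0693, 0], "jaw":0},
    {"xyz":[0.0613, -0.14, 0], "jaw":0},
    {"xyz":[0.092, -0.2093, 0], "jaw":0},
    {"xyz":[0.1227, -0.28, 0], "jaw":0},
    {"xyz":[0.1533, -0.3493, 0], "jaw":0},
    {"xyz":[0.18, -0.416, 0], "jaw":0},
    {"xyz":[0.18, -0.416, 0], "jaw":0},
    {"xyz":[0.18, -0.416, 0.0667], "jaw":0},
    {"xyz":[0.18, -0.416, 0.1067], "jaw":0},
    {"xyz":[0.18, -0.416, 0.1067], "jaw":0},
  ],
)

```text
time: 26.02
eef_pos: [0.4404, -0.0172, 0.0997]
tcp_rot: [0.989, 0.151, -0.004, -0.002]
contact_force: [-0.2, -0.2, -1.4]
opening: 0.515
finger_force: 35.8
```

```bash
python3 d.py '[[0.445,-0.019,0.095]]'
```

```text
at [ 0.4404 -0.0172  0.0997] open 0.515 ff 35.8 F [-0.2 -0.2 -1.4]
[0.445, -0.019, 0.095] -> [0.0039 0.0032 0.0046] len 0.007
```

Scaled: 0.005 m / 0.75 = 0.0067, 0.003 m / 0.75 = 0.004.

Emit:
shift_gripper(
  increments=[
    {"xyz":[0.0027, 0.0013, 0], "jaw":0},
    {"xyz":[0.0027, 0.0013, 0.004], "jaw":0},
    {"xyz":[0.0027, 0.0013, 0.0067], "jaw":0},
    {"xyz":[0.0027, 0.0013, 0.0067], "jaw":0},
  ],
)

```text
time: 26.52
eef_pos: [0.4458, -0.0175, 0.0987]
tcp_rot: [0.988, 0.151, 0.0, 0.0]
contact_force: [-0.0, 0.2, -1.6]
opening: 0.517
finger_force: 35.8
```

Emit:
shift_gripper(
  increments=[
    {"xyz":[0, 0, 0.0027], "jaw":0},
    {"xyz":[0, 0, 0.0027], "jaw":0},
  ],
)

```text
time: 26.78
eef_pos: [0.4455, -0.0174, 0.0962]
tcp_rot: [0.988, 0.151, -0.0, -0.0]
contact_force: [-0.2, 0.1, -1.0]
opening: 0.515
finger_force: 35.8
```

Emit:
shift_gripper(
  increments=[
    {"xyz":[0, 0, 0.0027], "jaw":0},
    {"xyz":[0, 0, 0.0027], "jaw":0},
  ],
)

```text
time: 27.02
eef_pos: [0.4455, -0.0174, 0.0941]
tcp_rot: [0.988, 0.151, -0.0, -0.0]
contact_force: [-0.4, -0.2, -0.2]
opening: 0.518
finger_force: 35.8
```

Scaled: 0.003 m / 0.75 = 0.004, 0.002 m / 0.75 = 0.0027.

Emit:
shift_gripper(
  increments=[
    {"xyz":[0, 0, 0.0027], "jaw":0},
    {"xyz":[0, 0, 0.004], "jaw":0},
    {"xyz":[0, 0, 0.004], "jaw":0},
  ],
)

```text
time: 27.4
eef_pos: [0.4456, -0.0174, 0.0912]
tcp_rot: [0.988, 0.151, -0.0, -0.0]
contact_force: [0.2, -0.3, 0.8]
opening: 0.519
finger_force: 35.8
```

Emit:
shift_gripper(
  increments=[
    {"xyz":[0, 0, 0.002], "jaw":0},
    {"xyz":[0, 0, 0.002], "jaw":0},
  ],
)

```text
time: 27.65
eef_pos: [0.4456, -0.0175, 0.0897]
tcp_rot: [0.988, 0.151, -0.0, -0.0]
contact_force: [-0.5, -0.1, -1.5]
opening: 0.514
finger_force: 35.8
```

Emit:
shift_gripper(
  increments=[
    {"xyz":[0, 0, 0.0013], "jaw":0},
    {"xyz":[0, 0, 0.0013], "jaw":0},
  ],
)

```text
time: 27.9
eef_pos: [0.4461, -0.0174, 0.0894]
tcp_rot: [0.988, 0.151, 0.0, -0.0]
contact_force: [-1.0, 1.4, 2.6]
opening: 0.521
finger_force: 36.2
```

Touchdown. Release, rise, and go for the mill.

Scaled: -0.16 m / 0.75 = -0.2133, -0.1 m / 0.75 = -0.1333.

Emit:
shift_gripper(
  increments=[
    {"jaw":0.7},
    {"jaw":1},
    {"jaw":1},
    {"jaw":1},
    {"xyz":[0, 0, -0.0533], "jaw":1},
    {"xyz":[0, 0, -0.1333], "jaw":1},
    {"xyz":[0, 0, -0.2133], "jaw":1},
    {"xyz":[0, 0, -0.2133], "jaw":1},
  ],
)

```text
time: 28.9
eef_pos: [0.4487, -0.0183, 0.2553]
tcp_rot: [0.988, 0.151, 0.006, 0.003]
contact_force: [-0.5, 0.4, -0.8]
opening: 0.998
finger_force: 0.0
```

```bash
python3 d.py '[[0.5125,-0.297,0.25]]'
```

```text
at [ 0.4487 -0.0183  0.2553] open 0.998 ff 0.0 F [-0.5  0.4 -0.8]
[0.5125, -0.297, 0.25] -> [-0.0226  0.285   0.007 ] len 0.286
```

Scaled: 0.285 m / 0.75 = 0.38, 0.23 m / 0.75 = 0.3067.

Emit:
shift_gripper(
  increments=[
    {"xyz":[-0.0067, 0.076, 0], "jaw":1},
    {"xyz":[-0.0133, 0.1533, 0], "jaw":1},
    {"xyz":[-0.02, 0.2293, 0], "jaw":1},
    {"xyz":[-0.0267, 0.3067, 0], "jaw":1},
    {"xyz":[-0.032, 0.38, 0], "jaw":1},
    {"xyz":[-0.032, 0.38, 0.04], "jaw":1},
    {"xyz":[-0.032, 0.38, 0.08], "jaw":1},
    {"xyz":[-0.032, 0.38, 0.08], "jaw":1},
  ],
)

```text
time: 29.9
eef_pos: [0.5059, -0.2951, 0.1842]
tcp_rot: [0.989, 0.151, -0.003, -0.003]
contact_force: [-0.7, -0.4, 0.7]
opening: 1.002
finger_force: 0.0
```

```bash
python3 d.py '[[0.5125,-0.297,0.115]]'; python3 -c "
from look import *
snap('side','pics/side8.png')"
```

```text
at [ 0.5059 -0.2951  0.1842] open 1.002 ff 0.0 F [-0.7 -0.4  0.7]
[0.5125, -0.297, 0.115] -> [0.0061 0.0043 0.0692] len 0.07
```

View pics/side8.png

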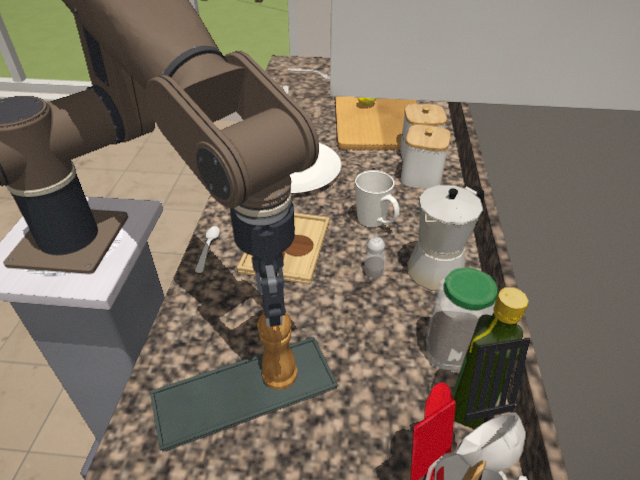

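The near fingertip at (276,320) is just above the mill head, which is centred at about (275,328), so they are aligned. I descend with a small x correction and grip.

Scaled: 0.067 m / 0.75 = 0.0893, 0.035 m / 0.75 = 0.0467.

Emit:
shift_gripper(
  increments=[
    {"xyz":[0.004, 0.0027, 0.0467], "jaw":1},
    {"xyz":[0.004, 0.0027, 0.0893], "jaw":1},
    {"xyz":[0.004, 0.0027, 0.0893], "jaw":1},
    {"xyz":[0.004, 0.0027, 0.0893], "jaw":0},
    {"xyz":[0.004, 0.0027, 0.0893], "jaw":0},
    {"xyz":[0.004, 0.0027, 0.0893], "jaw":0},
    {"xyz":[0.004, 0.0027, 0.0893], "jaw":0},
    {"xyz":[0.004, 0.0027, 0.0893], "jaw":0},
  ],
  squeeze=40,
)

```text
time: 30.95
eef_pos: [0.5127, -0.2982, 0.1247]
tcp_rot: [0.988, 0.151, 0.001, 0.001]
contact_force: [0.3, 1.2, 6.2]
opening: 0.55
finger_force: 40.7
```

Emit:
shift_gripper(
  increments=[
    {"xyz":[0, 0, -0.04], "jaw":0},
    {"xyz":[0, 0, -0.1067], "jaw":0},
    {"xyz":[0, 0, -0.1933], "jaw":0},
    {"xyz":[0, 0, -0.1933], "jaw":0},
    {"xyz":[0, 0, -0.1933], "jaw":0},
  ],
)

```text
time: 31.58
eef_pos: [0.5112, -0.2974, 0.2665]
tcp_rot: [0.988, 0.151, -0.0, -0.0]
contact_force: [-0.2, 0.1, -2.8]
opening: 0.548
finger_force: 41.7
```

```bash
python3 d.py '[[0.454,0.0686,0.27]]'
```

```text
at [ 0.5112 -0.2974  0.2665] open 0.548 ff 41.7 F [-0.2  0.1 -2.8]
[0.454, 0.0686, 0.27] -> [ 0.0549 -0.3663 -0.0034] len 0.37
```

Scaled: -0.366 m / 0.75 = -0.488, -0.36 m / 0.75 = -0.48.

Emit:
shift_gripper(
  increments=[
    {"xyz":[0.012, -0.08, 0], "jaw":0},
    {"xyz":[0.024, -0.16, 0], "jaw":0},
    {"xyz":[0.036, -0.24, 0], "jaw":0},
    {"xyz":[0.048, -0.32, 0], "jaw":0},
    {"xyz":[0.06, -0.4, 0], "jaw":0},
    {"xyz":[0.072, -0.48, 0], "jaw":0},
    {"xyz":[0.0733, -0.488, 0], "jaw":0},
    {"xyz":[0.0733, -0.488, 0], "jaw":0},
    {"xyz":[0.0733, -0.488, 0.0667], "jaw":0},
    {"xyz":[0.0733, -0.488, 0.08], "jaw":0},
  ],
)

```text
time: 32.83
eef_pos: [0.4519, 0.0668, 0.2024]
tcp_rot: [0.989, 0.15, -0.005, -0.001]
contact_force: [1.3, -0.4, -2.5]
opening: 0.546
finger_force: 42.4
```

```bash
python3 d.py '[[0.454,0.068,0.138]]'
```

```text
at [0.4519 0.0668 0.2024] open 0.546 ff 42.4 F [ 1.3 -0.4 -2.5]
[0.454, 0.068, 0.138] -> [ 0.0029 -0.0003  0.0644] len 0.064
```

Scaled: 0.062 m / 0.75 = 0.0827, 0.055 m / 0.75 = 0.0733.

Emit:
shift_gripper(
  increments=[
    {"xyz":[0.0013, 0, 0.04], "jaw":0},
    {"xyz":[0.0013, 0, 0.0733], "jaw":0},
    {"xyz":[0.0013, 0, 0.0827], "jaw":0},
    {"xyz":[0.0013, 0, 0.0827], "jaw":0},
    {"xyz":[0.0013, 0, 0.0827], "jaw":0},
  ],
)

```text
time: 33.45
eef_pos: [0.4565, 0.0681, 0.1463]
tcp_rot: [0.989, 0.151, 0.001, 0.0]
contact_force: [0.7, 0.0, -0.8]
opening: 0.549
finger_force: 42.4
```

Emit:
shift_gripper(
  increments=[
    {"xyz":[0, 0, 0.004], "jaw":0},
    {"xyz":[0, 0, 0.004], "jaw":0},
  ],
)

```text
time: 33.7
eef_pos: [0.4555, 0.0684, 0.1421]
tcp_rot: [0.988, 0.151, 0.0, 0.0]
contact_force: [-0.3, -0.2, -2.6]
opening: 0.549
finger_force: 42.4
```

Scaled: 0.011 m / 0.75 = 0.0147, 0.009 m / 0.75 = 0.012.

Emit:
shift_gripper(
  increments=[
    {"xyz":[-0.0013, 0, 0.0053], "jaw":0},
    {"xyz":[-0.0013, 0, 0.012], "jaw":0},
    {"xyz":[-0.0013, 0, 0.0147], "jaw":0},
    {"xyz":[-0.0013, 0, 0.0147], "jaw":0},
  ],
)

```text
time: 34.2
eef_pos: [0.4543, 0.0681, 0.1305]
tcp_rot: [0.988, 0.151, -0.0, -0.0]
contact_force: [0.1, 0.1, -2.1]
opening: 0.552
finger_force: 42.4
```

Emit:
shift_gripper(
  increments=[
    {"xyz":[0, 0, 0.0027], "jaw":0},
    {"xyz":[0, 0, 0.0027], "jaw":0},
  ],
)

```text
time: 34.45
eef_pos: [0.4546, 0.0681, 0.1289]
tcp_rot: [0.988, 0.151, 0.0, 0.0]
contact_force: [0.0, -1.1, -2.0]
opening: 0.546
finger_force: 42.4
```

Emit:
shift_gripper(
  increments=[
    {"xyz":[0, 0, 0.002], "jaw":0},
    {"xyz":[0, 0, 0.002], "jaw":0},
  ],
)

```text
time: 34.7
eef_pos: [0.4555, 0.0683, 0.1288]
tcp_rot: [0.988, 0.151, 0.001, -0.0]
contact_force: [-1.2, 1.1, 4.7]
opening: 0.546
finger_force: 43.1
```

Touchdown at z = 0.1288, as predicted. Release, rise and move away.

Scaled: 0.225 m / 0.75 = 0.3, 0.17 m / 0.75 = 0.2267.

Emit:
shift_gripper(
  increments=[
    {"jaw":0.7},
    {"jaw":1},
    {"jaw":1},
    {"jaw":1},
    {"xyz":[0, 0, -0.0533], "jaw":1},
    {"xyz":[0, 0, -0.1333], "jaw":1},
    {"xyz":[-0.024, 0.076, -0.16], "jaw":1},
    {"xyz":[-0.048, 0.1533, -0.16], "jaw":1},
    {"xyz":[-0.0707, 0.2267, -0.16], "jaw":1},
    {"xyz":[-0.0933, 0.3, -0.16], "jaw":1},
  ],
)

```text
time: 35.95
eef_pos: [0.4547, -0.1694, 0.2475]
tcp_rot: [0.988, 0.151, 0.0, 0.0]
contact_force: [1.8, 1.0, 0.6]
opening: 0.998
finger_force: 0.0
```

Emit:
shift_gripper(
  increments=[
    {"xyz":[0, 0.08, 0], "jaw":1},
    {"xyz":[0, 0.16, 0], "jaw":1},
    {"xyz":[0, 0.16, 0], "jaw":1},
    {"xyz":[0, 0.16, 0], "jaw":1},
  ],
)

```text
time: 36.45
eef_pos: [0.4906, -0.2819, 0.2467]
tcp_rot: [0.989, 0.151, -0.0, -0.001]
contact_force: [-0.1, 0.5, -0.0]
opening: 0.999
finger_force: 0.0
```

```bash
python3 -c "
from look import *
snap('side','pics/side9.png');snap('top','pics/top9.png')
t=cv2.imread('pics/top9.png')[235:345,240:370];s=cv2.imread('pics/side9.png')[150:290,215:380]
cv2.imwrite('pics/fin.png',np.hstack([cv2.resize(t,(390,330)),cv2.resize(s,(389,330))]))"
```

```text
(no output)
```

View pics/fin.png

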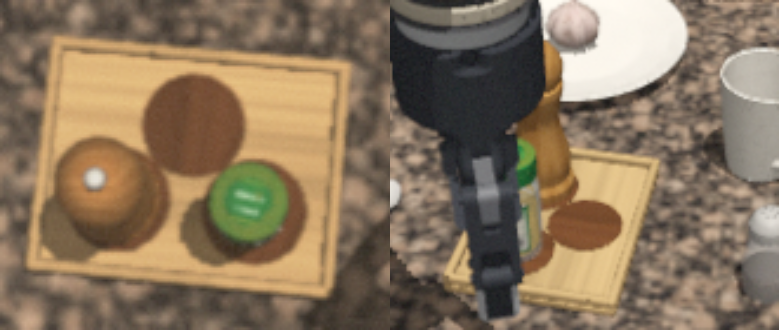

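The mill knob is at (271.3,294.3) against (270.7,295) at the start, and the lid at (323,302) against (324.8,302.2). Both are within about 3–4 mm and upright, and the garlic is on the plate. Handing in.

```bash
python3 -c "
from plant import ctrl
print(ctrl.sign_off())"
```

```text
the job is handed in; nothing more can be done
None
```

I handed the job in at about 36 s on the robot's clock; no verdict was returned. By the camera, the garlic stands upright within about 2 mm of the plate's centre, and the mill and jar stand upright within about 4 mm of where they started.

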